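Sweep the hole-saw plugs into the scrap pen

TASK

Clear the bench: with your fingertips, sweep the three pale pine discs (hole-saw plugs) along the bench top through the open front of the green scrap pen, until every disc lies flat and completely inside, with no part sticking out past the ends of the pen's side walls. Do not lift or carry the discs, and leave the dark walnut wheel, the screw jar and the glue bottle standing where they are.

Things in the scene. Friction and masses are not known exactly. Their poses are not given: they have to be found in the camera images.
- pen: scrap pen fixed to the bench: three upright green strips, 12 mm thick, 40 mm high, forming a U; its floor is the bench top, no sill. Inside 210 mm wide, 140 mm deep. Origin: on the bench, middle of the open mouth, on the line joining the side walls' front ends. y points into the pen (mouth y = 0, back wall's inner face y = 0.14); x runs along the mouth (side walls' inner faces at x = +-0.105)
- plug_small: the smallest of three pale pine hole-saw plugs: a plain round disc 48 mm in diameter and 22 mm thick, about 30 g, with a tiny dark pilot mark in the middle of its top, lying flat on the bench. It slides, with no wheel or foot. Origin: centre of its underside; z up; its yaw means nothing
- plug_medium: the middle-sized of three pale pine hole-saw plugs: a plain round disc 54 mm in diameter and 22 mm thick, about 30 g, with a tiny dark pilot mark in the middle of its top, lying flat on the bench. It slides, with no wheel or foot. Origin: centre of its underside; z up; its yaw means nothing
- plug_large: the largest of three pale pine hole-saw plugs: a plain round disc 60 mm in diameter and 22 mm thick, about 30 g, with a tiny dark pilot mark in the middle of its top, lying flat on the bench. It slides, with no wheel or foot. Origin: centre of its underside; z up; its yaw means nothing
- wheel: finished toy wheel of dark walnut, to be left alone: disc 56 mm in diameter, 24 mm high, with a small brass hub 22 mm wide and 4 mm high on top. Loose. Origin: centre of its underside
- screw_jar: low clear screw jar with an orange lid, to be left alone: 58 mm in diameter, 58 mm high, standing upright, loose. Origin: centre of its underside
- glue: yellow glue bottle with an orange cap, to be left alone: 64 mm in diameter, 180 mm high, standing upright, loose. Origin: centre of its underside

How it is judged:
By the outcome, as a careful person would: the job done as asked, in the order asked, and still so for the second after the job is handed in, with the robot touching nothing.
It also fails if it takes over 72 s, if anything falls off the work surface, if the arm or the gripper's body presses on something with over 40 N, if the wrist force passes 120 N, or if a joint passes its speed limit or range.

ROBOT

A 6-joint arm with a two-finger parallel gripper is mounted at the origin on the work surface. World frame = base frame: x ahead of the robot, y to its left, z up, the work surface at z = 0. Lengths are in mm, angles in rad, forces in N, time in s.
With the tool pointing down it reaches from about 275 to 1000 mm from the base axis. Payload 8.4 kg.
Tool frame: the origin (TCP) lies between the finger pads; the fingertips stand 25 mm ahead of it and the grasp point (between the pads) lies 6 mm ahead of it; z points along the fingers, y is the line along which they close (so a half turn about z gives the same grasp; the last joint's range is limited). The gripper opens to 85 mm and grips with 20 to 120 N. Pads are 22 mm wide; open, the fingers measure 114 mm over their backs; the gripper's body (76 mm by 85 mm) begins 54 mm behind the grasp point. The pads swing forward as they close: fully open they stand 13 mm farther back than shut.
Start: joints at [-1.322, 0.353, 1.633, -0, 1.155, -0.002], TCP at [155.11, -605.449, 256.281] pointing down, gripper open.
Joint ranges: [-2.63, 2.63], [-0.92, 2.1], [0.06, 2.66], [-1.3, 4.44], [0, 2.69], [-3.02, 3.02]. Speed limits (rad/s): [2.22, 2.22, 2.79, 3.14, 3.14, 3.14].

INTERFACE

Orientations are given as [roll, pitch, yaw] about the fixed x, y, z axes, in that order (R = Rz(yaw) Ry(pitch) Rx(roll)).
In Python, from rig import r, eyes, workorder gives the robot as it stands. The module is installed in compiled form; this text tells all that it offers.
- The arm moves only by the tool step_arm, never from a script. Its argument "moves" is a list of rows, each an object of numbers: "tx", "ty", "tz": the shift along the tool's x, y, z scaled (see below); "ax", "ay", "az": the turn, a rotation vector about the tool's x, y, z scaled (see below). In form: [{"tx": .., "ty": .., "tz": .., "ax": .., "ay": .., "az": ..}, ...]. A call has 1 to 5 rows; each row shifts and turns the commanded pose from where the row before left it, along the tool's axes as they then stand; what a row does not reach is not made up. The controller multiplies each number of a shift by 25 mm and each number of a turn by 90 degrees. A row lasts 1/8 s, in which the tool goes at most 62.5 mm and 10.7 degrees, less where a joint would pass 70% of its speed; a pose out of reach is approached as far as the arm can. A call with a number of a shift or a turn outside -1 to 1 is refused whole. A call with a gripper value outside its range is refused whole. "gripper" is the opening, from 0 (shut) to 1 (fully open), set as the call begins (left out, the last holds). The fingers move at their own pace and stop on an object; "newtons" is the grip in N (left out, the last holds). Time passes only in rows, so rows that do not move let the fingers close. It gives the time, the measured TCP pose, the force, the opening and the grip force at its end, in the units of the state.
- r.sense(): the state, without advancing time (a new reading comes with each control period).
- eyes.grab_frame(name): name is "scene" or "top"; returns (picture, depth): 420x560x3 uint8, red, green, blue; 420x560 float32, mm along the optical axis (not along the pixel's ray), 0 where there is no reading.
- eyes.camera_info(name): a dict with "intrinsics" (3x3 intrinsics, pixels), "cam_to_world" (4x4, takes a point from camera to world coordinates). Camera axes: x right, y up, looking along -z (the intrinsics and any distortion apply to the point x, -y, -z); pixel columns grow to the right and rows downward; lengths in mm; the calibration is good to about 2 mm. A picture is of the moment at which its call begins. camera_info takes no time and is no camera call.
- workorder.sign_off(): hands the job in; it is judged then, once.
The state is a dict: "clock": time; "qpos": joint angles; "qvel": joint speeds; "joint_efforts": joint torques, N m; "eef_pos": TCP position; "tcp_rot": TCP orientation; "contact_force": force on the tool from outside, world axes, zero at the start; "wrist_torque": the same for the moment, N m; "opening": opening from 0.0 (shut) to 1.0 (fully open); "grasp_force": force on a finger pad.
Only numpy, scipy, OpenCV 4.12 (cv2) and the standard library are available. Lean on these libraries where they do the work, as an engineer would, in place of code of your own. Each camera call takes 0.05 s, during which the arm holds its last target. There are 200 camera calls.

## Working session

There is one attempt and no reset: what is moved stays moved. The work goes in short steps, Python scripts to look and compute and a tool call to move; the robot and the scene stay as the last step left them, time stands still between calls to the robot, and variables do not carry over. Pictures are saved under pics/ and viewed, at most 10 in all, crops included, and the job is handed in when it is done.

Besides the shell and the picture viewer there is one more tool, called after ">>>" in YAML: its name, and indented under it one key for each argument. step_arm: Moves the arm, as the interface text tells. Its arguments: {"type":"object","properties":{"moves":{"type":"array","items":{"type":"object","properties":{"tx":{"type":"number"},"ty":{"type":"number"},"tz":{"type":"number"},"ax":{"type":"number"},"ay":{"type":"number"},"az":{"type":"number"}}}},"gripper":{"type":"number"},"newtons":{"type":"number"}},"required":["moves"]}

```bash
mkdir -p pics; python3 - <<'E'
from rig import r,eyes
import cv2,numpy as np
for n in("top","scene"):
    p,d=eyes.grab_frame(n);cv2.imwrite(f"pics/{n}0.png",p[:,:,::-1]);np.savez(f"{n}0.npz",p=p,d=d)
    i=eyes.camera_info(n);print(n,np.round(i["intrinsics"],1).tolist(),np.round(i["cam_to_world"],3).tolist(),[k for k in i])
print(r.sense())
E
```

```text
top [[407.6, 0.0, 275.4], [0.0, 407.6, 213.3], [0.0, 0.0, 1.0]] [[-0.018, 0.991, -0.135, 511.293], [-1.0, -0.02, -0.01, -128.588], [-0.013, 0.135, 0.991, 810.861], [0.0, 0.0, 0.0, 1.0]] ['intrinsics', 'cam_to_world']
scene [[476.9, 0.0, 281.5], [0.0, 476.9, 203.1], [0.0, 0.0, 1.0]] [[-0.344, -0.659, 0.669, 1340.139], [0.939, -0.25, 0.236, 166.094], [0.012, 0.71, 0.705, 811.836], [0.0, 0.0, 0.0, 1.0]] ['intrinsics', 'cam_to_world']
{'clock': 0.1, 'qpos': array([-1.32237848e+00,  3.53592763e-01,  1.63403767e+00,  1.82085006e-05,
        1.15516909e+00, -2.42538468e-03]), 'qvel': array([-0.00037457, -0.00201122, -0.00276675, -0.00064747,  0.00117839,
       -0.00063817]), 'joint_efforts': array([ 2.30799524e-04, -6.06359053e+01, -3.42820537e+01, -2.53685380e-05,
        3.87551830e-03, -6.56647984e-06]), 'eef_pos': array([ 155.03576453, -605.07940584,  255.63751305]), 'tcp_rot': array([-3.14038583e+00, -1.95764658e-05,  2.50835853e-01]), 'contact_force': array([-0.36589402,  0.53981045, -0.50318142]), 'wrist_torque': array([ 0.02826017,  0.05882167, -0.02898848]), 'grasp_force': 0.0, 'opening': 0.9985917469925703}
```

View pics/top0.png

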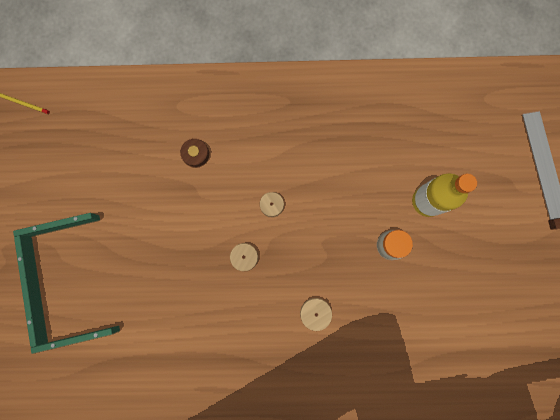

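View pics/scene0.png

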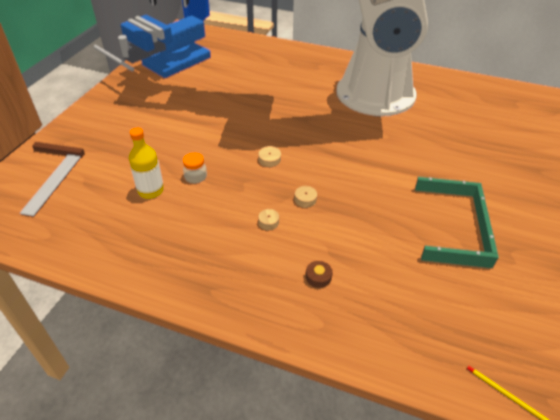

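Top view: discs at about (272,204), (244,257) and (316,315), wheel (195,152), jar (398,244), glue (440,195). The pen is at left, its mouth running from (100,216) to (119,328) and facing right (−y). The scene view shows the same layout, nothing hidden. Next I measure.

```bash
cat > h.py <<'E'
import numpy as np,cv2
from rig import r,eyes
def ray(n,u,v):
    i=eyes.camera_info(n);K=i["intrinsics"];T=np.array(i["cam_to_world"])
    a=np.linalg.inv(K)@[u,v,1];d=T[:3,:3]@[a[0],-a[1],-a[2]]
    return T[:3,3],d/np.linalg.norm(d)
def plane(n,u,v,z):
    o,d=ray(n,u,v);return o+d*(z-o[2])/d[2]
def tri(p,q):
    (a,d),(b,e)=ray("top",*p),ray("scene",*q)
    s=np.linalg.lstsq(np.c_[d,-e],b-a,rcond=None)[0]
    A,B=a+d*s[0],b+e*s[1];return (A+B)/2,np.linalg.norm(A-B)
def blobs(n,p,lo,hi,amin=60,box=None):
    m=cv2.inRange(cv2.cvtColor(p,cv2.COLOR_RGB2HSV),np.array(lo),np.array(hi))
    m=cv2.morphologyEx(m,cv2.MORPH_OPEN,np.ones((3,3)))
    return [c for c in cv2.findContours(m,cv2.RETR_EXTERNAL,cv2.CHAIN_APPROX_NONE)[0] if cv2.contourArea(c)>amin]
def discs(p,amin=150):
    out=[]
    for c in blobs("top",p,(10,40,130),(30,140,255),amin):
        w=np.array([plane("top",*x[0],22)[:2] for x in c],np.float32)
        (x,y),rad=cv2.minEnclosingCircle(w);out.append((round(x),round(y),round(rad*2),cv2.contourArea(c)))
    return out
E
python3 - <<'E'
from h import *
T=np.load("top0.npz")["p"];S=np.load("scene0.npz")["p"]
for p,a in((T,[(272,210),(244,263),(195,152),(398,244),(60,160)]),(S,[(270,160),(319,272),(270,222)])):
    h=cv2.cvtColor(p,cv2.COLOR_RGB2HSV);print([h[y,x].tolist() for x,y in a])
print("discs",discs(T))
for q,s in(((272,204),(269,219)),((244,257),(306,196)),((316.5,314.5),(270,156)),((193.5,151.5),(319.5,271)),((398.5,243.5),(194,160)),((468,183),(137,133))):
    X,e=tri(q,s);print(q,X.round(),round(e,1))
for c in blobs("top",T,(65,80,20),(95,255,255),100):
    print("pen",cv2.boundingRect(c),[ (x.round().tolist(),plane("top",*x,40)[:2].round().tolist()) for x in cv2.approxPolyDP(c,4,True)[:,0]])
for n,u in(("sceneends",[(417,181),(424,251)]),):
    print([plane("scene",*x,40).round() for x in u])
E
```

```text
[[18, 96, 185], [18, 98, 179], [20, 147, 181], [13, 193, 206], [14, 143, 152]]
[[18, 133, 234], [20, 199, 237], [20, 128, 245]]
discs [(387, 104, 191, 550.5), (391, -403, 47, 165.5), (409, -186, 95, 887.5), (536, -56, 55, 596.5), (601, 36, 157, 630.5), (638, 68, 132, 347.5), (634, -97, 80, 586.5)]
(272, 204) [ 639. -113.   11.] 2.2
(244, 257) [535. -57.  10.] 1.6
(316.5, 314.5) [ 423. -194.    9.] 2.8
(193.5, 151.5) [747.  42.  20.] 0.7
(398.5, 243.5) [ 553. -346.   52.] 3.6
(468, 183) [ 640. -426.  173.] 3.7
pen (54, 333, 39, 14) [([92, 333], [400.0, 222.0]), ([54, 343], [384.0, 292.0]), ([91, 338], [391.0, 223.0])]
pen (14, 214, 85, 138) [([97, 215], [620.0, 222.0]), ([14, 231], [592.0, 380.0]), ([17, 256], [544.0, 371.0]), ([22, 258], [541.0, 361.0]), ([18, 264], [529.0, 368.0]), ([26, 318], [429.0, 346.0]), ([32, 322], [422.0, 335.0]), ([31, 351], [370.0, 333.0]), ([50, 348], [375.0, 298.0]), ([30, 236], [582.0, 349.0]), ([96, 220], [610.0, 223.0])]
[array([419., 188.,  40.]), array([635., 235.,  40.])]
```

```bash
python3 - <<'E'
import cv2
p=cv2.imread("pics/top0.png");cv2.imwrite("pics/pen.png",cv2.resize(p[200:365,5:205],None,fx=3.5,fy=3.5,interpolation=cv2.INTER_CUBIC))
E
```

```text
(no output)
```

View pics/pen.png

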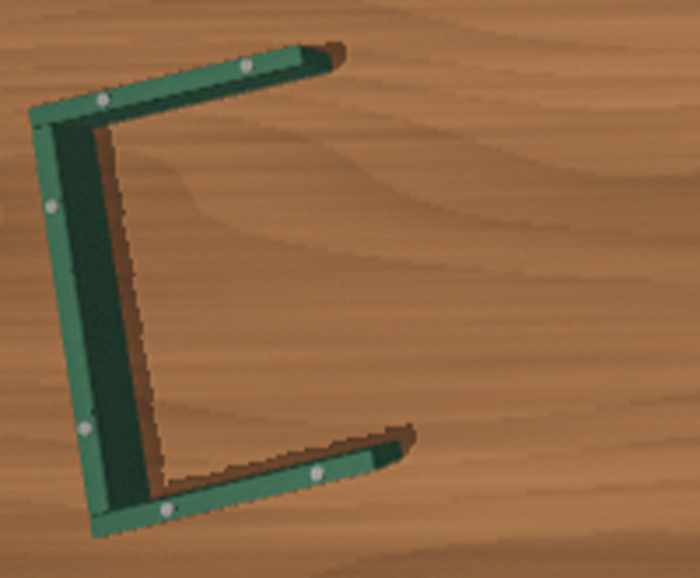

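The crop shows the wall-top inner front corners at top pixels ≈ (91.5,219) and (111,328.3). The triangulated heights are about 10 mm low everywhere, so I'll check them against depth and refine the disc pixels.

```bash
python3 - <<'E'
from h import *
D={n:np.load(n+"0.npz") for n in("top","scene")}
def P(n,u,v):
    d=D[n]["d"][int(round(v)),int(round(u))];i=eyes.camera_info(n);a=np.linalg.inv(i["intrinsics"])@[u,v,1]*d
    return (np.array(i["cam_to_world"])@[a[0],-a[1],-a[2],1])[:3].round(1)
for u in((272,208),(244,260),(316,319),(200,230),(300,230),(200,330),(398,244)):print("top",u,P("top",*u))
for u in((269,216),(306,193),(270,153),(350,200),(230,230),(194,160)):print("scene",u,P("scene",*u))
# refined disc centres: pale mask local in each view
def loc(n,c,R,smax):
    p=D[n]["p"];x0,y0=c[0]-R,c[1]-R;h=cv2.cvtColor(p[y0:y0+2*R,x0:x0+2*R],cv2.COLOR_RGB2HSV)
    m=((h[...,1]<smax)&(h[...,2]>130)).astype(np.uint8)
    m=cv2.morphologyEx(m,cv2.MORPH_CLOSE,np.ones((3,3)));k=max(cv2.findContours(m,0,1)[0],key=cv2.contourArea)
    return k[:,0]+[x0,y0]
for c in((272,204),(244,257),(316,315)):
    k=loc("top",c,24,118)
    for z in(12,22):
        w=np.array([plane("top",*x,z)[:2] for x in k],np.float32);print(c,z,cv2.minEnclosingCircle(w),cv2.fitEllipse(k)[:2])
for c in((269,219),(306,196),(270,156)):
    k=loc("scene",c,18,165);w=np.array([plane("scene",*x,22)[:2] for x in k],np.float32);print("sc",c,cv2.minEnclosingCircle(w),cv2.boundingRect(k))
for u in((91.5,219),(111,328.3),(20,235.5),(34,346)):print("pen40",u,plane("top",*u,40).round(1))
for u,s in(((92,216),(416.5,0)),):pass
print(plane("top",99.3,220.6,0).round(),plane("top",51,339,0).round(),plane("top",33,236.5,0).round())
E
```

```text
top (272, 208) [ 629.4 -113.9   22.7]
top (244, 260) [529.4 -58.4  23.7]
top (316, 319) [ 416.5 -193.1   22.7]
top (200, 230) [591.1  31.2   0.8]
top (300, 230) [ 5.873e+02 -1.686e+02  1.000e-01]
top (200, 330) [396.8  30.    0.4]
top (398, 244) [ 552.6 -344.9   58.3]
scene (269, 216) [ 640.7 -110.8   23.3]
scene (306, 193) [538.9 -55.2  24.1]
scene (270, 153) [ 426.2 -191.2   22.6]
scene (350, 200) [5.001e+02 4.610e+01 3.000e-01]
scene (230, 230) [ 692.  -186.7   -1. ]
scene (194, 160) [ 561.1 -338.9   59.5]
(272, 204) 12 ((639.724853515625, -111.87821960449219), 24.029382705688477) ((271.2146911621094, 203.6188507080078), (23.064735412597656, 23.20756721496582))
(272, 204) 22 ((638.1171875, -112.08736419677734), 23.728618621826172) ((271.2146911621094, 203.6188507080078), (23.064735412597656, 23.20756721496582))
(244, 257) 12 ((535.8775634765625, -56.043701171875), 27.214139938354492) ((243.25787353515625, 256.8212890625), (26.669103622436523, 27.032936096191406))
(244, 257) 22 ((535.5698852539062, -56.951839447021484), 26.873403549194336) ((243.25787353515625, 256.8212890625), (26.669103622436523, 27.032936096191406))
(316, 315) 12 ((424.243896484375, -193.8245086669922), 30.278175354003906) ((315.8448791503906, 314.3385314941406), (30.634368896484375, 31.402597427368164))
(316, 315) 22 ((425.3335876464844, -193.00787353515625), 29.899158477783203) ((315.8448791503906, 314.3385314941406), (30.634368896484375, 31.402597427368164))
sc (269, 219) ((648.0895385742188, -109.48286437988281), 34.77741241455078) (258, 208, 22, 23)
sc (306, 196) ((547.1909790039062, -55.50267791748047), 38.467445373535156) (294, 185, 24, 23)
sc (270, 156) ((435.9892883300781, -188.97296142578125), 45.74712371826172) (258, 145, 24, 23)
pen40 (91.5, 219) [612.4 232.   40. ]
pen40 (111, 328.3) [408.1 187.   40. ]
pen40 (20, 235.5) [583.4 368.   40. ]
pen40 (34, 346) [378.8 328.3  40. ]
[614. 235.   0.] [385. 320.   0.] [585. 367.   0.]
```

Depth gives the disc tops at 22–24 mm in both views, which matches. Diameters are 47.5/53.8/59.8 and the mouth is 209 mm wide, so both also fit. In the pen frame, S = (56,−341), M = (−32,−266), L = (−170,−375). Plan: push with the fingers partly open as a two-point cradle, starting with the large disc.

```bash
cat > plan.py <<'E'
import sys,math,numpy as np
from rig import r
M=np.array([510,209.5]);EX=np.array([.976,.215]);EY=np.array([-.215,.976])
def w(px,py): return M+px*EX+py*EY
# targets: px,py(pen frame, TCP),z,heading deg (tool x rel. to pen inward, + = toward pen -x),rows
s=r.sense();p=np.array(s["eef_pos"]);yaw=s["tcp_rot"][2]
print("t",round(s["clock"],2),"pen",np.round([(p[:2]-M)@EX,(p[:2]-M)@EY,p[2]]),"yaw",round(math.degrees(yaw),1),"F",np.round(s["contact_force"],1),"q",np.round(s["qpos"],2),"op",round(s["opening"],2),"rot",np.round(s["tcp_rot"][:2],3))
for a in sys.argv[1:]:
    x,y,z,h,n=map(float,a.split(","));n=int(n)
    P=np.r_[w(x,y),z];Y=math.atan2(EY[1],EY[0])+math.radians(h);dy=(Y-yaw)/n;d=(P-p)/n;out=[]
    for i in range(n):
        c,t=math.cos(yaw),math.sin(yaw)
        out.append([round(v,2) for v in((c*d[0]+t*d[1])/25,(t*d[0]-c*d[1])/25,-d[2]/25,-dy/(math.pi/2))]);yaw+=dy
    p=P;print(a);[print("  ",o) for o in out]
E
python3 plan.py -- 2>/dev/null; python3 plan.py " -191,-437,100,-19,15" " -191,-437,31,-19,3"
```

```text
t 0.1 pen [-522. -719.  256.] yaw 14.4 F [-0.4  0.5 -0.5] q [-1.32  0.35  1.63  0.    1.16 -0.  ] op 1.0 rot [-3.14 -0.  ]
t 0.1 pen [-522. -719.  256.] yaw 14.4 F [-0.4  0.5 -0.5] q [-1.32  0.35  1.63  0.    1.16 -0.  ] op 1.0 rot [-3.14 -0.  ]
 -191,-437,100,-19,15
   [np.float64(0.91), np.float64(-0.72), np.float64(0.42), np.float64(-0.05)]
   [np.float64(0.96), np.float64(-0.65), np.float64(0.42), np.float64(-0.05)]
   [np.float64(1.01), np.float64(-0.57), np.float64(0.42), np.float64(-0.05)]
   [np.float64(1.05), np.float64(-0.49), np.float64(0.42), np.float64(-0.05)]
   [np.float64(1.09), np.float64(-0.4), np.float64(0.42), np.float64(-0.05)]
   [np.float64(1.12), np.float64(-0.31), np.float64(0.42), np.float64(-0.05)]
   [np.float64(1.14), np.float64(-0.22), np.float64(0.42), np.float64(-0.05)]
   [np.float64(1.15), np.float64(-0.13), np.float64(0.42), np.float64(-0.05)]
   [np.float64(1.16), np.float64(-0.03), np.float64(0.42), np.float64(-0.05)]
   [np.float64(1.16), np.float64(0.06), np.float64(0.42), np.float64(-0.05)]
   [np.float64(1.15), np.float64(0.15), np.float64(0.42), np.float64(-0.05)]
   [np.float64(1.13), np.float64(0.24), np.float64(0.42), np.float64(-0.05)]
   [np.float64(1.11), np.float64(0.33), np.float64(0.42), np.float64(-0.05)]
   [np.float64(1.08), np.float64(0.42), np.float64(0.42), np.float64(-0.05)]
   [np.float64(1.04), np.float64(0.51), np.float64(0.42), np.float64(-0.05)]
 -191,-437,31,-19,3
   [np.float64(0.0), np.float64(0.0), np.float64(0.92), np.float64(-0.0)]
   [np.float64(0.0), np.float64(0.0), np.float64(0.92), np.float64(-0.0)]
   [np.float64(0.0), np.float64(0.0), np.float64(0.92), np.float64(-0.0)]
```

>>> step_arm:
  moves:
    - {"tx":0.9,"ty":-0.7,"tz":0.4,"az":-0.05}
    - {"tx":0.95,"ty":-0.65,"tz":0.4,"az":-0.05}
    - {"tx":1,"ty":-0.55,"tz":0.4,"az":-0.05}
    - {"tx":1,"ty":-0.5,"tz":0.4,"az":-0.05}
    - {"tx":1,"ty":-0.4,"tz":0.4,"az":-0.05}
  gripper: 0.42

```text
schema error: expected keys tx, ty, tz, ax, ay, az
```

>>> step_arm:
  moves:
    - {"tx":1,"ty":-0.3,"tz":0.4,"az":-0.05}
    - {"tx":1,"ty":-0.2,"tz":0.4,"az":-0.05}
    - {"tx":1,"ty":-0.15,"tz":0.4,"az":-0.05}
    - {"tx":1,"ty":-0.05,"tz":0.4,"az":-0.05}
    - {"tx":1,"ty":0.05,"tz":0.4,"az":-0.05}

```text
schema error: expected keys tx, ty, tz, ax, ay, az
```

```bash
sed -i 's/round(v,2) for/float(round(v,2)) for/' plan.py; python3 plan.py " -191,-437,90,-19,6" " -191,-437,31,-19,3"
```

```text
t 0.1 pen [-522. -719.  256.] yaw 14.4 F [-0.4  0.5 -0.5] q [-1.32  0.35  1.63  0.    1.16 -0.  ] op 1.0 rot [-3.14 -0.  ]
 -191,-437,90,-19,6
   [2.27, -1.81, 1.1, -0.13]
   [2.58, -1.32, 1.1, -0.13]
   [2.8, -0.78, 1.1, -0.13]
   [2.89, -0.2, 1.1, -0.13]
   [2.88, 0.38, 1.1, -0.13]
   [2.74, 0.95, 1.1, -0.13]
 -191,-437,31,-19,3
   [0.0, 0.0, 0.79, -0.0]
   [0.0, 0.0, 0.79, -0.0]
   [0.0, 0.0, 0.79, -0.0]
```

All six keys are needed.

>>> step_arm:
  moves:
    - {"tx":0.9,"ty":-0.7,"tz":0.4,"ax":0,"ay":0,"az":-0.05}
    - {"tx":0.95,"ty":-0.65,"tz":0.4,"ax":0,"ay":0,"az":-0.05}
    - {"tx":1,"ty":-0.55,"tz":0.4,"ax":0,"ay":0,"az":-0.05}
    - {"tx":1,"ty":-0.5,"tz":0.4,"ax":0,"ay":0,"az":-0.05}
    - {"tx":1,"ty":-0.4,"tz":0.4,"ax":0,"ay":0,"az":-0.05}
  gripper: 0.42

```text
clock: 0.72
eef_pos: [239.7, -491.7, 205.7]
tcp_rot: [-3.141, -0.0, 0.646]
contact_force: [0.4, -0.2, -0.0]
opening: 0.42
grasp_force: 0.0
```

>>> step_arm:
  moves:
    - {"tx":1,"ty":-0.3,"tz":0.4,"ax":0,"ay":0,"az":-0.05}
    - {"tx":1,"ty":-0.2,"tz":0.4,"ax":0,"ay":0,"az":-0.05}
    - {"tx":1,"ty":-0.15,"tz":0.4,"ax":0,"ay":0,"az":-0.05}
    - {"tx":1,"ty":-0.05,"tz":0.4,"ax":0,"ay":0,"az":-0.05}
    - {"tx":1,"ty":0.05,"tz":0.4,"ax":0,"ay":0,"az":-0.05}

```text
clock: 1.35
eef_pos: [315.6, -390.3, 155.8]
tcp_rot: [-3.141, -0.0, 1.039]
contact_force: [-0.1, -0.3, 0.6]
opening: 0.418
grasp_force: 0.0
```

```bash
python3 plan.py " -191,-437,90,-19,7" " -191,-437,31,-19,3"
```

```text
t 1.35 pen [-319. -544.  156.] yaw 59.5 F [-0.1 -0.3  0.6] q [-0.89  0.29  1.98  0.    0.87 -0.36] op 0.42 rot [-3.141 -0.   ]
 -191,-437,90,-19,7
   [0.95, 0.12, 0.38, -0.04]
   [0.94, 0.17, 0.38, -0.04]
   [0.93, 0.23, 0.38, -0.04]
   [0.91, 0.29, 0.38, -0.04]
   [0.89, 0.34, 0.38, -0.04]
   [0.87, 0.39, 0.38, -0.04]
   [0.84, 0.44, 0.38, -0.04]
 -191,-437,31,-19,3
   [0.0, 0.0, 0.79, -0.0]
   [0.0, 0.0, 0.79, -0.0]
   [0.0, 0.0, 0.79, -0.0]
```

>>> step_arm:
  moves:
    - {"tx":0.95,"ty":0.1,"tz":0.4,"ax":0,"ay":0,"az":-0.04}
    - {"tx":0.95,"ty":0.15,"tz":0.4,"ax":0,"ay":0,"az":-0.04}
    - {"tx":0.95,"ty":0.25,"tz":0.4,"ax":0,"ay":0,"az":-0.04}
    - {"tx":0.9,"ty":0.3,"tz":0.4,"ax":0,"ay":0,"az":-0.04}
    - {"tx":0.9,"ty":0.35,"tz":0.4,"ax":0,"ay":0,"az":-0.04}

```text
clock: 1.98
eef_pos: [388.6, -294.7, 105.8]
tcp_rot: [-3.141, -0.0, 1.352]
contact_force: [-0.6, 0.1, 0.2]
opening: 0.419
grasp_force: 0.0
```

>>> step_arm:
  moves:
    - {"tx":0.85,"ty":0.4,"tz":0.4,"ax":0,"ay":0,"az":-0.04}
    - {"tx":0.85,"ty":0.45,"tz":0.4,"ax":0,"ay":0,"az":-0.04}
    - {"tx":0,"ty":0,"tz":0.8,"ax":0,"ay":0,"az":0}
    - {"tx":0,"ty":0,"tz":0.8,"ax":0,"ay":0,"az":0}
    - {"tx":0,"ty":0,"tz":0.6,"ax":0,"ay":0,"az":0}

```text
clock: 2.6
eef_pos: [416.9, -257.4, 30.4]
tcp_rot: [-3.141, -0.0, 1.476]
contact_force: [-0.9, -0.4, 0.4]
opening: 0.42
grasp_force: 0.0
```

```bash
python3 plan.py " -191,-437,31,-19,1" " -67,-73,31,-19,19" " -55,-75,31,0,3" " -55,45,31,0,6" ; python3 - <<'E'
from h import *
p,d=eyes.grab_frame("top");cv2.imwrite("pics/t1.png",p[100:400,150:450,::-1])
E
```

```text
t 2.6 pen [-191. -436.   30.] yaw 84.6 F [-0.9 -0.4  0.4] q [-0.56  0.49  2.07  0.    0.58 -0.46] op 0.42 rot [-3.141 -0.   ]
 -191,-437,31,-19,1
   [-0.02, 0.03, -0.03, 0.01]
 -67,-73,31,-19,19
   [0.81, -0.0, -0.0, -0.0]
   [0.81, -0.0, -0.0, -0.0]
   [0.81, -0.0, -0.0, -0.0]
   [0.81, -0.0, -0.0, -0.0]
   [0.81, -0.0, -0.0, -0.0]
   [0.81, -0.0, -0.0, -0.0]
   [0.81, -0.0, -0.0, -0.0]
   [0.81, -0.0, -0.0, -0.0]
   [0.81, -0.0, -0.0, -0.0]
   [0.81, -0.0, -0.0, -0.0]
   [0.81, -0.0, -0.0, -0.0]
   [0.81, -0.0, -0.0, -0.0]
   [0.81, -0.0, -0.0, -0.0]
   [0.81, -0.0, -0.0, -0.0]
   [0.81, -0.0, -0.0, -0.0]
   [0.81, -0.0, -0.0, -0.0]
   [0.81, -0.0, -0.0, -0.0]
   [0.81, -0.0, -0.0, -0.0]
   [0.81, -0.0, -0.0, -0.0]
 -55,-75,31,0,3
   [0.03, 0.16, -0.0, -0.07]
   [0.01, 0.16, -0.0, -0.07]
   [-0.01, 0.16, -0.0, -0.07]
 -55,45,31,0,6
   [0.8, 0.0, -0.0, 0.0]
   [0.8, 0.0, -0.0, 0.0]
   [0.8, 0.0, -0.0, 0.0]
   [0.8, 0.0, -0.0, 0.0]
   [0.8, 0.0, -0.0, 0.0]
   [0.8, 0.0, -0.0, 0.0]
```

View pics/t1.png

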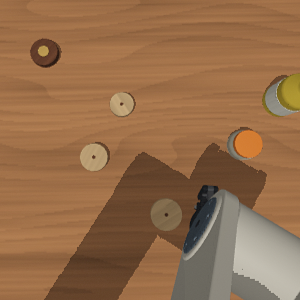

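The gripper (at crop ~(205,200)) sits just behind the large disc (166,214). Pushing now.

>>> step_arm:
  moves:
    - {"tx":0.5,"ty":0,"tz":0,"ax":0,"ay":0,"az":0.01}
    - {"tx":0.4,"ty":0,"tz":0,"ax":0,"ay":0,"az":0}
    - {"tx":0.5,"ty":0,"tz":0,"ax":0,"ay":0,"az":0}
    - {"tx":0.6,"ty":0,"tz":0,"ax":0,"ay":0,"az":0}
    - {"tx":0.7,"ty":0,"tz":0,"ax":0,"ay":0,"az":0}

```text
clock: 3.28
eef_pos: [424.6, -189.5, 31.4]
tcp_rot: [3.141, 0.0, 1.46]
contact_force: [0.2, 0.2, 0.2]
opening: 0.417
grasp_force: 0.2
```

>>> step_arm:
  moves:
    - {"tx":0.8,"ty":0,"tz":0,"ax":0,"ay":0,"az":0}
    - {"tx":0.8,"ty":0,"tz":0,"ax":0,"ay":0,"az":0}
    - {"tx":0.8,"ty":0,"tz":0,"ax":0,"ay":0,"az":0}
    - {"tx":0.8,"ty":0,"tz":0,"ax":0,"ay":0,"az":0}
    - {"tx":0.8,"ty":0,"tz":0,"ax":0,"ay":0,"az":0}

```text
clock: 3.9
eef_pos: [435.4, -89.7, 31.4]
tcp_rot: [3.141, -0.0, 1.461]
contact_force: [-0.3, -0.5, 0.2]
opening: 0.42
grasp_force: 0.2
```

```bash
python3 plan.py " -67,-73,31,-19,9"|head -3 ; python3 - <<'E'
from h import *
p,d=eyes.grab_frame("top");cv2.imwrite("pics/t2.png",p[100:400,0:400,::-1])
E
```

```text
t 3.9 pen [-137. -276.   31.] yaw 83.7 F [-0.3 -0.5  0.2] q [-0.21  0.45  2.17  0.    0.53 -0.1 ] op 0.42 rot [ 3.141 -0.   ]
 -67,-73,31,-19,9
   [0.96, 0.01, 0.0, 0.0]
```

View pics/t2.png

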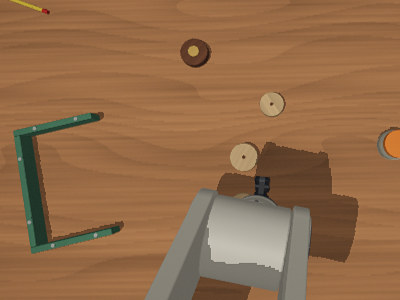

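The large disc shows at crop ~(240,200) ahead of the fingers and is tracking. Continuing to the mouth, then turning in.

>>> step_arm:
  moves:
    - {"tx":0.9,"ty":0,"tz":0,"ax":0,"ay":0,"az":0}
    - {"tx":0.9,"ty":0,"tz":0,"ax":0,"ay":0,"az":0}
    - {"tx":0.9,"ty":0,"tz":0,"ax":0,"ay":0,"az":0}
    - {"tx":0.9,"ty":0,"tz":0,"ax":0,"ay":0,"az":0}
    - {"tx":0.9,"ty":0,"tz":0,"ax":0,"ay":0,"az":0}

```text
clock: 4.58
eef_pos: [447.7, 21.8, 31.4]
tcp_rot: [3.142, -0.0, 1.461]
contact_force: [-0.2, 0.7, 1.2]
opening: 0.422
grasp_force: 0.1
```

>>> step_arm:
  moves:
    - {"tx":0.9,"ty":0,"tz":0,"ax":0,"ay":0,"az":0}
    - {"tx":0.8,"ty":0,"tz":0,"ax":0,"ay":0,"az":0}
    - {"tx":0.7,"ty":0.1,"tz":0,"ax":0,"ay":0,"az":-0.05}
    - {"tx":0.6,"ty":0.15,"tz":0,"ax":0,"ay":0,"az":-0.05}
    - {"tx":0.6,"ty":0.15,"tz":0,"ax":0,"ay":0,"az":-0.05}

```text
clock: 5.2
eef_pos: [464.0, 110.9, 31.3]
tcp_rot: [3.142, 0.0, 1.699]
contact_force: [-0.7, -0.8, 0.3]
opening: 0.421
grasp_force: 0.1
```

```bash
python3 plan.py " -55,50,31,0,6" ; python3 - <<'E'
from h import *
p,d=eyes.grab_frame("scene");q=p[100:350,220:540,::-1];cv2.imwrite("pics/t3.png",cv2.resize(q,None,fx=2,fy=2))
E
```

```text
t 5.2 pen [-66. -86.  31.] yaw 97.4 F [-0.7 -0.8  0.3] q [ 0.23  0.48  2.1  -0.    0.56  0.1 ] op 0.42 rot [3.142 0.   ]
 -55,50,31,0,6
   [0.91, -0.01, 0.0, -0.01]
   [0.91, 0.01, 0.0, -0.01]
   [0.91, 0.02, 0.0, -0.01]
   [0.91, 0.03, 0.0, -0.01]
   [0.91, 0.05, 0.0, -0.01]
   [0.91, 0.06, 0.0, -0.01]
```

View pics/t3.png

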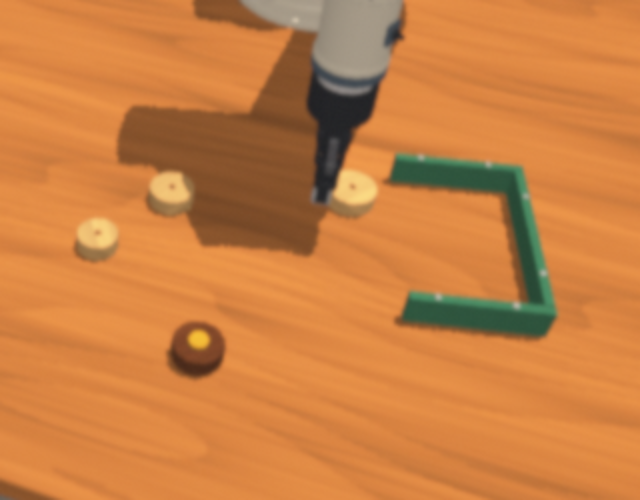

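The large disc (350,190) is held in the cradle just short of the mouth, clear of the wall end at (395,170). Pushing it in.

>>> step_arm:
  moves:
    - {"tx":0.9,"ty":0,"tz":0,"ax":0,"ay":0,"az":-0.01}
    - {"tx":0.9,"ty":0,"tz":0,"ax":0,"ay":0,"az":-0.01}
    - {"tx":0.9,"ty":0.05,"tz":0,"ax":0,"ay":0,"az":-0.01}
    - {"tx":0.9,"ty":0.05,"tz":0,"ax":0,"ay":0,"az":-0.01}
    - {"tx":0.9,"ty":0.05,"tz":0,"ax":0,"ay":0,"az":-0.01}

```text
clock: 5.88
eef_pos: [449.9, 222.4, 31.3]
tcp_rot: [-3.141, 0.0, 1.774]
contact_force: [-0.4, -0.3, -0.1]
opening: 0.418
grasp_force: 0.1
```

>>> step_arm:
  moves:
    - {"tx":0.6,"ty":0,"tz":0,"ax":0,"ay":0,"az":0}
    - {"tx":0.3,"ty":0,"tz":0,"ax":0,"ay":0,"az":0}
    - {"tx":-0.8,"ty":0,"tz":0,"ax":0,"ay":0,"az":0}
    - {"tx":-0.3,"ty":0,"tz":-1,"ax":0,"ay":0,"az":0}
    - {"tx":0,"ty":0,"tz":-1,"ax":0,"ay":0,"az":0}

```text
clock: 6.5
eef_pos: [451.0, 215.8, 81.5]
tcp_rot: [-3.14, 0.0, 1.773]
contact_force: [0.8, -0.7, -0.2]
opening: 0.416
grasp_force: 0.0
```

```bash
python3 plan.py " 55,-405,85,2,20" | awk 'NR<4||NR>20'; python3 - <<'E'
from h import *
p,d=eyes.grab_frame("scene");q=p[100:350,220:540,::-1];cv2.imwrite("pics/t4.png",cv2.resize(q,None,fx=2,fy=2))
E
```

```text
t 6.5 pen [-56.  19.  82.] yaw 101.6 F [ 0.8 -0.7 -0.2] q [ 0.44  0.41  2.03 -0.    0.7   0.24] op 0.42 rot [-3.14  0.  ]
 55,-405,85,2,20
   [-0.84, 0.24, -0.01, -0.0]
   [-0.85, 0.2, -0.01, -0.0]
   [-0.85, 0.19, -0.01, -0.0]
```

View pics/t4.png

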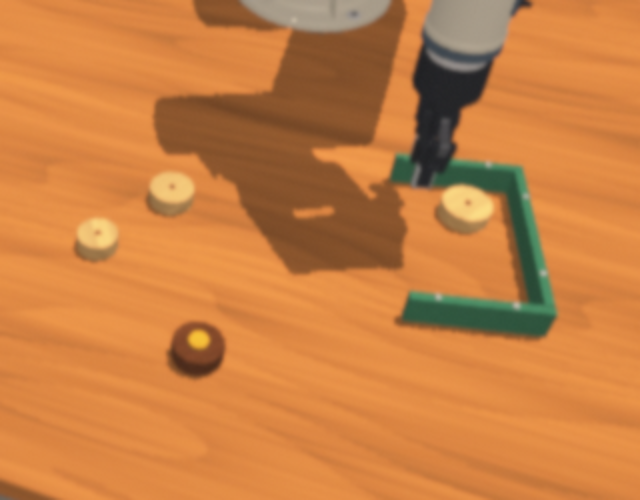

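The large disc (466,205) is well inside. Next is the medium one: going back behind it, passing high over it.

>>> step_arm:
  moves:
    - {"tx":-1,"ty":0,"tz":0,"ax":0,"ay":0,"az":0}
    - {"tx":-1,"ty":0,"tz":0,"ax":0,"ay":0,"az":0}
    - {"tx":-1,"ty":0,"tz":0,"ax":0,"ay":0,"az":0}
    - {"tx":-1,"ty":0,"tz":0,"ax":0,"ay":0,"az":0}
    - {"tx":-1,"ty":0,"tz":0,"ax":0,"ay":0,"az":0}

```text
clock: 7.18
eef_pos: [476.5, 93.3, 81.1]
tcp_rot: [-3.141, 0.0, 1.774]
contact_force: [-0.3, 0.8, 0.3]
opening: 0.418
grasp_force: 0.0
```

>>> step_arm:
  moves:
    - {"tx":-1,"ty":0,"tz":0,"ax":0,"ay":0,"az":0}
    - {"tx":-1,"ty":0,"tz":0,"ax":0,"ay":0,"az":0}
    - {"tx":-1,"ty":0,"tz":0,"ax":0,"ay":0,"az":0}
    - {"tx":-1,"ty":0,"tz":0,"ax":0,"ay":0,"az":0}
    - {"tx":-1,"ty":0,"tz":0,"ax":0,"ay":0,"az":0.04}

```text
clock: 7.8
eef_pos: [501.7, -29.1, 81.1]
tcp_rot: [-3.141, -0.0, 1.71]
contact_force: [0.1, 0.7, -0.9]
opening: 0.42
grasp_force: 0.0
```

```bash
python3 plan.py " -41,-332,82,-8,4" " -41,-332,31,-8,3"
```

```text
t 7.8 pen [ -59. -231.   81.] yaw 98.0 F [ 0.1  0.7 -0.9] q [-0.06  0.41  2.03 -0.    0.7  -0.2 ] op 0.42 rot [-3.141 -0.   ]
 -41,-332,82,-8,4
   [-0.99, 0.26, -0.01, 0.01]
   [-0.98, 0.28, -0.01, 0.01]
   [-0.98, 0.29, -0.01, 0.01]
   [-0.98, 0.31, -0.01, 0.01]
 -41,-332,31,-8,3
   [0.0, 0.0, 0.68, 0.0]
   [0.0, 0.0, 0.68, 0.0]
   [0.0, 0.0, 0.68, 0.0]
```

>>> step_arm:
  moves:
    - {"tx":-1,"ty":0.25,"tz":0,"ax":0,"ay":0,"az":0.01}
    - {"tx":-1,"ty":0.3,"tz":0,"ax":0,"ay":0,"az":0.01}
    - {"tx":-1,"ty":0.3,"tz":0,"ax":0,"ay":0,"az":0.01}
    - {"tx":-1,"ty":0.3,"tz":0,"ax":0,"ay":0,"az":0.01}
    - {"tx":0,"ty":0,"tz":0.7,"ax":0,"ay":0,"az":0}

```text
clock: 8.43
eef_pos: [543.6, -125.7, 64.1]
tcp_rot: [3.139, 0.001, 1.646]
contact_force: [-0.1, 0.5, -0.3]
opening: 0.419
grasp_force: 0.0
```

>>> step_arm:
  moves:
    - {"tx":0,"ty":0,"tz":0.7,"ax":0,"ay":0,"az":0}
    - {"tx":0,"ty":0,"tz":0.6,"ax":0,"ay":0,"az":0}
    - {"tx":0.5,"ty":0,"tz":0,"ax":0,"ay":0,"az":0}
    - {"tx":0.4,"ty":0,"tz":0,"ax":0,"ay":0,"az":0}
    - {"tx":0.5,"ty":0,"tz":0,"ax":0,"ay":0,"az":0}

```text
clock: 9.05
eef_pos: [539.8, -88.0, 31.8]
tcp_rot: [3.141, 0.0, 1.649]
contact_force: [-0.8, 0.2, 0.1]
opening: 0.419
grasp_force: 0.2
```

```bash
python3 plan.py " 12,-60,31,-8,11" " 16,50,31,0,5"; python3 - <<'E'
from h import *
p,d=eyes.grab_frame("scene");q=p[100:350,220:540,::-1];cv2.imwrite("pics/t5.png",cv2.resize(q,None,fx=2,fy=2))
E
```

```text
t 9.05 pen [ -35. -297.   32.] yaw 94.5 F [-0.8  0.2  0.1] q [-0.16  0.55  1.95  0.    0.65 -0.24] op 0.42 rot [3.141 0.   ]
 12,-60,31,-8,11
   [0.88, 0.05, 0.0, 0.0]
   [0.88, 0.05, 0.0, 0.0]
   [0.88, 0.05, 0.0, 0.0]
   [0.88, 0.05, 0.0, 0.0]
   [0.88, 0.05, 0.0, 0.0]
   [0.88, 0.05, 0.0, 0.0]
   [0.88, 0.05, 0.0, 0.0]
   [0.88, 0.05, 0.0, 0.0]
   [0.88, 0.05, 0.0, 0.0]
   [0.88, 0.05, 0.0, 0.0]
   [0.88, 0.05, 0.0, 0.0]
 16,50,31,0,5
   [0.88, -0.09, -0.0, -0.02]
   [0.88, -0.07, -0.0, -0.02]
   [0.88, -0.04, -0.0, -0.02]
   [0.88, -0.02, -0.0, -0.02]
   [0.88, 0.01, -0.0, -0.02]
```

View pics/t5.png

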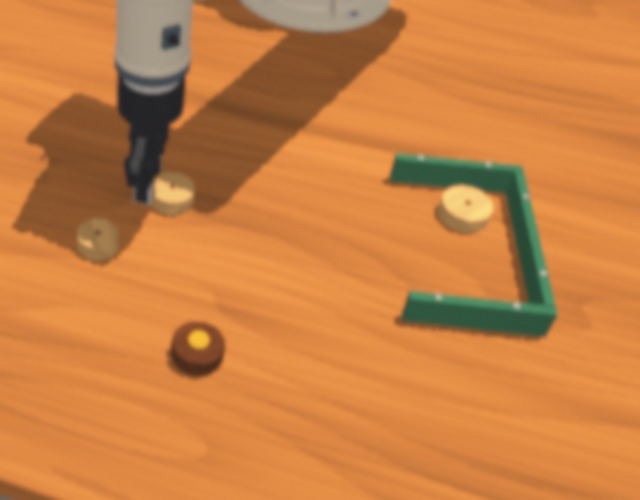

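The fingers are cradling the medium disc (172,190), and the small one is untouched. Pushing.

>>> step_arm:
  moves:
    - {"tx":0.6,"ty":0.05,"tz":0,"ax":0,"ay":0,"az":0}
    - {"tx":0.8,"ty":0.05,"tz":0,"ax":0,"ay":0,"az":0}
    - {"tx":0.9,"ty":0.05,"tz":0,"ax":0,"ay":0,"az":0}
    - {"tx":0.9,"ty":0.05,"tz":0,"ax":0,"ay":0,"az":0}
    - {"tx":0.9,"ty":0.05,"tz":0,"ax":0,"ay":0,"az":0}

```text
clock: 9.72
eef_pos: [537.6, 15.3, 31.4]
tcp_rot: [3.141, -0.0, 1.649]
contact_force: [0.1, -0.3, 0.3]
opening: 0.423
grasp_force: 0.1
```

>>> step_arm:
  moves:
    - {"tx":0.9,"ty":0.05,"tz":0,"ax":0,"ay":0,"az":0}
    - {"tx":0.9,"ty":0.05,"tz":0,"ax":0,"ay":0,"az":0}
    - {"tx":0.9,"ty":0.05,"tz":0,"ax":0,"ay":0,"az":0}
    - {"tx":0.9,"ty":0.05,"tz":0,"ax":0,"ay":0,"az":0}
    - {"tx":0.9,"ty":0.05,"tz":0,"ax":0,"ay":0,"az":0}

```text
clock: 10.35
eef_pos: [534.8, 128.0, 31.4]
tcp_rot: [3.141, -0.0, 1.649]
contact_force: [0.2, -1.0, 0.8]
opening: 0.423
grasp_force: 0.1
```

```bash
python3 plan.py " 16,50,31,0,6"; python3 - <<'E'
from h import *
p,d=eyes.grab_frame("scene");q=p[100:350,220:540,::-1];cv2.imwrite("pics/t6.png",cv2.resize(q,None,fx=2,fy=2))
E
```

```text
t 10.35 pen [  7. -85.  31.] yaw 94.5 F [ 0.2 -1.   0.8] q [0.23 0.55 1.94 0.   0.65 0.15] op 0.42 rot [ 3.141 -0.   ]
 16,50,31,0,6
   [0.9, -0.06, 0.0, -0.01]
   [0.9, -0.04, 0.0, -0.01]
   [0.9, -0.02, 0.0, -0.01]
   [0.9, -0.0, 0.0, -0.01]
   [0.9, 0.02, 0.0, -0.01]
   [0.9, 0.04, 0.0, -0.01]
```

View pics/t6.png

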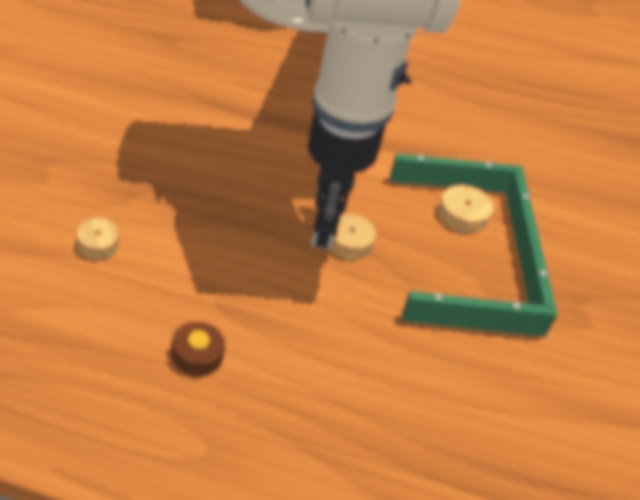

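The medium disc (352,233) is in the cradle, lined up with the mouth. Pushing it in and backing off.

>>> step_arm:
  moves:
    - {"tx":0.9,"ty":-0.05,"tz":0,"ax":0,"ay":0,"az":-0.01}
    - {"tx":0.9,"ty":-0.05,"tz":0,"ax":0,"ay":0,"az":-0.01}
    - {"tx":0.9,"ty":0,"tz":0,"ax":0,"ay":0,"az":-0.02}
    - {"tx":0.9,"ty":0,"tz":0,"ax":0,"ay":0,"az":-0.02}
    - {"tx":0.9,"ty":0,"tz":0,"ax":0,"ay":0,"az":-0.01}

```text
clock: 11.02
eef_pos: [518.8, 239.0, 31.3]
tcp_rot: [-3.142, -0.0, 1.76]
contact_force: [1.0, -0.3, 0.6]
opening: 0.419
grasp_force: 0.1
```

>>> step_arm:
  moves:
    - {"tx":0.5,"ty":0,"tz":0,"ax":0,"ay":0,"az":0}
    - {"tx":0.3,"ty":0,"tz":0,"ax":0,"ay":0,"az":0}
    - {"tx":-0.8,"ty":0,"tz":0,"ax":0,"ay":0,"az":0}
    - {"tx":-0.3,"ty":0,"tz":-1,"ax":0,"ay":0,"az":0}
    - {"tx":-0.8,"ty":0,"tz":-1,"ax":0,"ay":0,"az":0}

```text
clock: 11.65
eef_pos: [524.3, 209.1, 81.5]
tcp_rot: [-3.14, 0.0, 1.758]
contact_force: [-0.0, -0.1, -0.3]
opening: 0.417
grasp_force: 0.0
```

>>> step_arm:
  moves:
    - {"tx":-1,"ty":0,"tz":0,"ax":0,"ay":0,"az":0}
    - {"tx":-1,"ty":0,"tz":0,"ax":0,"ay":0,"az":0}
    - {"tx":-1,"ty":0,"tz":0,"ax":0,"ay":0,"az":0}
    - {"tx":-1,"ty":0,"tz":0,"ax":0,"ay":0,"az":0}
    - {"tx":-1,"ty":0,"tz":0,"ax":0,"ay":0,"az":0}

```text
clock: 12.28
eef_pos: [547.6, 85.5, 81.2]
tcp_rot: [-3.141, 0.0, 1.757]
contact_force: [-0.0, -0.0, -0.1]
opening: 0.421
grasp_force: 0.0
```

```bash
cat > chk.py <<'E'
from h import *
from plan import M,EX,EY
p,d=eyes.grab_frame("top");np.savez("last.npz",p=p,d=d)
i=eyes.camera_info("top");T=np.array(i["cam_to_world"]);v,u=np.mgrid[:420,:560]
a=np.linalg.inv(i["intrinsics"])@np.c_[u.ravel(),v.ravel(),np.ones(u.size)].T*d.ravel()
W=(T[:3,:3]@(a*[[1],[-1],[-1]])+T[:3,3:]).T;z=W[:,2].reshape(420,560)
h=cv2.cvtColor(p,cv2.COLOR_RGB2HSV)
m=((z>16)&(z<32)&(h[...,0]<32)&(d>0)).astype(np.uint8);m=cv2.morphologyEx(m,cv2.MORPH_OPEN,np.ones((5,5)))
n,l,st,c=cv2.connectedComponentsWithStats(m)
for k in range(1,n):
    if st[k,4]>150:
        q=W[l.ravel()==k];e=np.array(cv2.minEnclosingCircle(q[:,:2].astype(np.float32))[0]);R=cv2.minEnclosingCircle(q[:,:2].astype(np.float32))[1]
        print("blob world",e.round(),"pen",np.round([(e-M)@EX,(e-M)@EY]),"d",round(2*R),"z",np.median(q[:,2]).round(1),"S",np.median(h[...,1][l==k]))
E
python3 chk.py; python3 plan.py " 54,-400,82,-2,11" " 54,-400,31,-2,3"
```

```text
t 12.28 pen [  10. -129.   81.] yaw 100.7 F [-0.  -0.  -0.1] q [ 0.15  0.47  1.92 -0.    0.75 -0.03] op 0.42 rot [-3.141  0.   ]
blob world [746.  40.] pen [ 194. -216.] d 56 z 25.3 S 144.0
blob world [ 637. -113.] pen [  55. -342.] d 47 z 23.0 S 94.0
t 12.32 pen [  10. -131.   81.] yaw 100.7 F [-0.6 -2.3 -0.1] q [ 0.15  0.47  1.92 -0.    0.75 -0.04] op 0.42 rot [-3.141e+00  1.000e-03]
 54,-400,82,-2,11
   [-0.97, 0.19, -0.0, 0.0]
   [-0.97, 0.19, -0.0, 0.0]
   [-0.97, 0.19, -0.0, 0.0]
   [-0.97, 0.19, -0.0, 0.0]
   [-0.97, 0.19, -0.0, 0.0]
   [-0.97, 0.19, -0.0, 0.0]
   [-0.97, 0.19, -0.0, 0.0]
   [-0.97, 0.19, -0.0, 0.0]
   [-0.97, 0.19, -0.0, 0.0]
   [-0.97, 0.19, -0.0, 0.0]
   [-0.97, 0.19, -0.0, 0.0]
 54,-400,31,-2,3
   [0.0, 0.0, 0.68, -0.0]
   [0.0, 0.0, 0.68, -0.0]
   [0.0, 0.0, 0.68, -0.0]
```

>>> step_arm:
  moves:
    - {"tx":-1,"ty":0.2,"tz":0,"ax":0,"ay":0,"az":0}
    - {"tx":-1,"ty":0.2,"tz":0,"ax":0,"ay":0,"az":0}
    - {"tx":-1,"ty":0.2,"tz":0,"ax":0,"ay":0,"az":0}
    - {"tx":-1,"ty":0.2,"tz":0,"ax":0,"ay":0,"az":0}
    - {"tx":-1,"ty":0.2,"tz":0,"ax":0,"ay":0,"az":0}

```text
clock: 12.95
eef_pos: [595.4, -32.3, 81.2]
tcp_rot: [-3.141, 0.0, 1.758]
contact_force: [-0.6, 0.4, 0.2]
opening: 0.415
grasp_force: 0.0
```

>>> step_arm:
  moves:
    - {"tx":-1,"ty":0.2,"tz":0,"ax":0,"ay":0,"az":0}
    - {"tx":-1,"ty":0.2,"tz":0,"ax":0,"ay":0,"az":0}
    - {"tx":-1,"ty":0.2,"tz":0,"ax":0,"ay":0,"az":0}
    - {"tx":-1,"ty":0.2,"tz":0,"ax":0,"ay":0,"az":0}
    - {"tx":-1,"ty":0.2,"tz":0,"ax":0,"ay":0,"az":0}

```text
clock: 13.58
eef_pos: [644.2, -150.0, 81.3]
tcp_rot: [3.142, -0.0, 1.759]
contact_force: [0.0, 1.2, 0.5]
opening: 0.421
grasp_force: 0.0
```

```bash
python3 chk.py; python3 plan.py " 54,-403,82,-2,1" " 54,-403,31,-2,3"
```

```text
t 13.57 pen [  54. -380.   81.] yaw 100.8 F [0.  1.2 0.5] q [-0.23  0.6   1.67  0.    0.87 -0.42] op 0.42 rot [ 3.142 -0.   ]
blob world [746.  40.] pen [ 194. -216.] d 56 z 25.4 S 149.0
blob world [ 637. -112.] pen [  55. -341.] d 47 z 22.9 S 100.0
blob world [506. 288.] pen [13. 78.] d 55 z 23.2 S 102.0
blob world [436. 279.] pen [-58.  84.] d 60 z 23.3 S 101.0
t 13.62 pen [  55. -383.   82.] yaw 100.7 F [ 1.3 -1.8  0.4] q [-0.23  0.6   1.67 -0.    0.87 -0.42] op 0.42 rot [3.14e+00 2.00e-03]
 54,-403,82,-2,1
   [-0.8, -0.0, -0.02, 0.0]
 54,-403,31,-2,3
   [0.0, 0.0, 0.68, -0.0]
   [0.0, 0.0, 0.68, -0.0]
   [0.0, 0.0, 0.68, -0.0]
```

Both discs are inside: L at (−58,84), M at (13,78). Small one next.

>>> step_arm:
  moves:
    - {"tx":-0.8,"ty":0,"tz":0,"ax":0,"ay":0,"az":0}
    - {"tx":0,"ty":0,"tz":0.7,"ax":0,"ay":0,"az":0}
    - {"tx":0,"ty":0,"tz":0.7,"ax":0,"ay":0,"az":0}
    - {"tx":0,"ty":0,"tz":0.6,"ax":0,"ay":0,"az":0}
    - {"tx":0.5,"ty":0,"tz":0,"ax":0,"ay":0,"az":0}

```text
clock: 14.25
eef_pos: [643.8, -155.0, 29.2]
tcp_rot: [-3.139, -0.001, 1.758]
contact_force: [-0.5, -0.5, -0.3]
opening: 0.414
grasp_force: 0.0
```

>>> step_arm:
  moves:
    - {"tx":0.4,"ty":0,"tz":0,"ax":0,"ay":0,"az":0}
    - {"tx":0.5,"ty":0,"tz":0,"ax":0,"ay":0,"az":0}
    - {"tx":0.6,"ty":0,"tz":0,"ax":0,"ay":0,"az":0}
    - {"tx":0.8,"ty":0,"tz":0,"ax":0,"ay":0,"az":0}
    - {"tx":0.8,"ty":0,"tz":0,"ax":0,"ay":0,"az":0}

```text
clock: 14.88
eef_pos: [630.3, -78.1, 31.5]
tcp_rot: [3.141, 0.0, 1.759]
contact_force: [0.7, -0.9, 0.8]
opening: 0.422
grasp_force: 0.2
```

```bash
python3 chk.py; python3 plan.py " 68,-40,31,-2,13"|head -3
```

```text
t 14.88 pen [  56. -307.   31.] yaw 100.8 F [ 0.7 -0.9  0.8] q [-0.13  0.64  1.75  0.    0.75 -0.31] op 0.42 rot [3.141 0.   ]
blob world [507. 289.] pen [15. 78.] d 55 z 23.3 S 100.0
blob world [437. 280.] pen [-56.  84.] d 59 z 23.4 S 99.0
t 14.93 pen [  55. -304.   31.] yaw 100.8 F [-0.6  1.6 -0.6] q [-0.12  0.64  1.75  0.    0.75 -0.31] op 0.42 rot [-3.141e+00 -1.000e-03]
 68,-40,31,-2,13
   [0.81, 0.02, 0.0, 0.0]
```

>>> step_arm:
  moves:
    - {"tx":0.9,"ty":0,"tz":0,"ax":0,"ay":0,"az":0}
    - {"tx":0.9,"ty":0.05,"tz":0,"ax":0,"ay":0,"az":0}
    - {"tx":0.9,"ty":0,"tz":0,"ax":0,"ay":0,"az":0}
    - {"tx":0.9,"ty":0.05,"tz":0,"ax":0,"ay":0,"az":0}
    - {"tx":0.9,"ty":0,"tz":0,"ax":0,"ay":0,"az":0}

```text
clock: 15.55
eef_pos: [611.8, 33.0, 31.3]
tcp_rot: [3.142, -0.0, 1.759]
contact_force: [0.2, -0.1, 0.6]
opening: 0.423
grasp_force: 0.1
```

>>> step_arm:
  moves:
    - {"tx":0.9,"ty":0.05,"tz":0,"ax":0,"ay":0,"az":0}
    - {"tx":0.9,"ty":0,"tz":0,"ax":0,"ay":0,"az":0}
    - {"tx":0.9,"ty":0.05,"tz":0,"ax":0,"ay":0,"az":0}
    - {"tx":0.8,"ty":0,"tz":0,"ax":0,"ay":0,"az":0}
    - {"tx":0.7,"ty":0,"tz":0,"ax":0,"ay":0,"az":0}

```text
clock: 16.18
eef_pos: [594.6, 136.3, 31.3]
tcp_rot: [-3.142, 0.0, 1.759]
contact_force: [0.8, -0.2, -0.6]
opening: 0.42
grasp_force: 0.1
```

```bash
python3 plan.py " 69,58,31,0,7"; python3 - <<'E'
from h import *
p,d=eyes.grab_frame("scene");q=p[100:350,220:540,::-1];cv2.imwrite("pics/t7.png",cv2.resize(q,None,fx=2,fy=2))
E
```

```text
t 16.18 pen [ 67. -90.  31.] yaw 100.8 F [ 0.8 -0.2 -0.6] q [ 0.22  0.61  1.81 -0.    0.72  0.03] op 0.42 rot [-3.142  0.   ]
 69,58,31,0,7
   [0.84, -0.01, 0.0, -0.0]
   [0.84, -0.01, 0.0, -0.0]
   [0.84, -0.01, 0.0, -0.0]
   [0.84, -0.0, 0.0, -0.0]
   [0.84, 0.0, 0.0, -0.0]
   [0.84, 0.01, 0.0, -0.0]
   [0.84, 0.01, 0.0, -0.0]
```

View pics/t7.png

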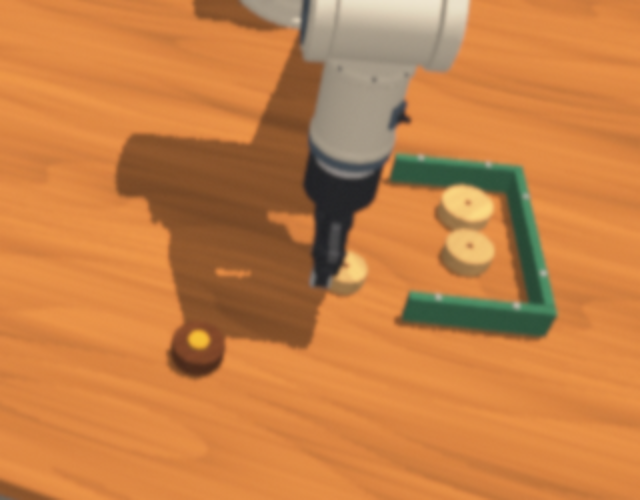

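The small disc (347,270) is in the cradle. I'll shift slightly left so the outer finger clears the side wall, then push in.

>>> step_arm:
  moves:
    - {"tx":0.8,"ty":-0.1,"tz":0,"ax":0,"ay":0,"az":-0.01}
    - {"tx":0.9,"ty":-0.1,"tz":0,"ax":0,"ay":0,"az":0}
    - {"tx":0.9,"ty":-0.1,"tz":0,"ax":0,"ay":0,"az":0}
    - {"tx":0.9,"ty":-0.05,"tz":0,"ax":0,"ay":0,"az":0}
    - {"tx":0.8,"ty":0,"tz":0,"ax":0,"ay":0,"az":0}

```text
clock: 16.85
eef_pos: [564.3, 240.3, 31.3]
tcp_rot: [-3.142, -0.0, 1.775]
contact_force: [0.3, -1.3, 0.7]
opening: 0.418
grasp_force: 0.1
```

>>> step_arm:
  moves:
    - {"tx":0.6,"ty":0,"tz":0,"ax":0,"ay":0,"az":0}
    - {"tx":0.3,"ty":0,"tz":0,"ax":0,"ay":0,"az":0}
    - {"tx":-0.8,"ty":0,"tz":0,"ax":0,"ay":0,"az":0}
    - {"tx":-0.5,"ty":0,"tz":-1,"ax":0,"ay":0,"az":0}
    - {"tx":-1,"ty":0,"tz":-1,"ax":0,"ay":0,"az":0}

```text
clock: 17.48
eef_pos: [571.8, 202.7, 81.5]
tcp_rot: [-3.141, 0.0, 1.774]
contact_force: [0.3, 0.8, 0.5]
opening: 0.417
grasp_force: 0.0
```

>>> step_arm:
  moves:
    - {"tx":-1,"ty":0,"tz":-1,"ax":0,"ay":0,"az":0}
    - {"tx":-1,"ty":0,"tz":-1,"ax":0,"ay":0,"az":0}
    - {"tx":-1,"ty":0,"tz":-1,"ax":0,"ay":0,"az":0}
    - {"tx":-1,"ty":0,"tz":-1,"ax":0,"ay":0,"az":0}
    - {"tx":-1,"ty":0,"tz":0,"ax":0,"ay":0,"az":0}

```text
clock: 18.1
eef_pos: [598.4, 79.6, 183.5]
tcp_rot: [3.138, 0.001, 1.773]
contact_force: [0.4, 0.6, -0.2]
opening: 0.423
grasp_force: 0.0
```

>>> step_arm:
  moves:
    - {"tx":-1,"ty":0,"tz":0,"ax":0,"ay":0,"az":0}
    - {"tx":-1,"ty":0,"tz":0,"ax":0,"ay":0,"az":0}
    - {"tx":-1,"ty":0,"tz":0,"ax":0,"ay":0,"az":0}
    - {"tx":-1,"ty":0,"tz":0,"ax":0,"ay":0,"az":0}
    - {"tx":-1,"ty":0,"tz":0,"ax":0,"ay":0,"az":0}

```text
clock: 18.73
eef_pos: [622.0, -43.0, 181.2]
tcp_rot: [-3.141, 0.0, 1.773]
contact_force: [-0.0, 0.5, 0.2]
opening: 0.42
grasp_force: 0.0
```

>>> step_arm:
  moves:
    - {"tx":-1,"ty":0,"tz":0,"ax":0,"ay":0,"az":0}
    - {"tx":-1,"ty":0,"tz":0,"ax":0,"ay":0,"az":0}
    - {"tx":-0.5,"ty":0,"tz":0,"ax":0,"ay":0,"az":0}
    - {"tx":0,"ty":0,"tz":0,"ax":0,"ay":0,"az":0}
    - {"tx":0,"ty":0,"tz":0,"ax":0,"ay":0,"az":0}

```text
clock: 19.35
eef_pos: [634.9, -101.2, 181.2]
tcp_rot: [-3.141, -0.0, 1.775]
contact_force: [0.1, -0.0, 0.1]
opening: 0.414
grasp_force: 0.0
```

```bash
python3 chk.py
```

```text
t 19.35 pen [  55. -330.  181.] yaw 101.7 F [ 0.1 -0.   0.1] q [-0.16  0.46  1.66  0.    1.03 -0.36] op 0.41 rot [-3.141 -0.   ]
```

The arm is right under the top camera, so I'll use the scene camera.

```bash
sed 's/"top"/"scene"/g' chk.py > chks.py; python3 chks.py
```

```text
t 19.4 pen [  55. -330.  181.] yaw 101.7 F [ 0.2 -0.3  0.6] q [-0.16  0.46  1.66  0.    1.03 -0.36] op 0.42 rot [-3.141 -0.   ]
blob world [441. 280.] pen [-52.  84.] d 63 z 22.5 S 125.0
blob world [531. 294.] pen [39. 78.] d 102 z 22.3 S 129.0
blob world [751.  42.] pen [ 199. -215.] d 58 z 24.7 S 173.0
```

Medium and small are touching (merged span 102 = 54+48 mm). All the discs lie at pen y ≈ 50–115 and flat at z ≈ 22, and the wheel hasn't moved. Handing in.

```bash
python3 -c "
from rig import workorder
print(workorder.sign_off())"
```

```text
the job is handed in; nothing more can be done
None
```

I handed the job in at about 19.4 s: all three pine discs lie flat and fully inside the pen, at least about 50 mm past its mouth; the wheel measured unmoved, and the jar and glue, which I didn't re-measure, were well clear of the arm's path.

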